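Line up the spindle parts by height on the staging rail

ROBOT

A 6-joint arm with a two-finger parallel gripper is mounted at the origin on a cart in front of the work surface, level with it; the furniture and walls round the work are solid. World frame = base frame: x ahead of the robot, y to its left, z up, the work surface at z = 0. Lengths are in mm, angles in rad, forces in N, time in s.
With the tool pointing down it reaches from about 325 to 900 mm from the base axis. Payload 6.1 kg.
Tool frame: the origin (TCP) lies between the finger pads; the fingertips stand ahead of it and the grasp point (between the pads) lies 11 mm behind it (env.tips_ahead is the z of the fingertips in the tool frame, in mm); z points along the fingers, x is the direction in which the jaws open and shut, and the axes are right-handed (so a half turn about z gives the same grasp; the last joint's range is limited). The gripper opens to 85 mm and grips with 20 to 120 N. Pads are 22 mm wide; open, the fingers measure 114 mm over their backs; the gripper's body (76 mm by 85 mm) begins 54 mm behind the grasp point. The pads swing forward as they close: fully open they stand 13 mm farther back than shut.
Start: joints at [-1.384, 0.22, 1.526, -0, 1.395, -0.126], TCP at [192.32, -594.667, 239.3] pointing down, gripper open.
Joint ranges: [-2.98, 2.98], [-0.91, 2.08], [0.09, 2.57], [-1.24, 4.39], [0.2, 2.65], [-2.68, 2.68]. Speed limits (rad/s): [2.57, 2.57, 3.01, 3.14, 3.14, 3.14].

INTERFACE

Orientations are given as a 3x3 rotation matrix whose columns are the frame's x, y, z axes.
In Python, from cell import env gives the robot as it stands.
- The arm moves only by the shell command python3 -m pendant 'ROWS'. ROWS is JSON, one flat list of numbers, 5 for each row, row after row: the shift along the tool's x, y, z in mm, then the turn about the tool's z in degrees, then the finger opening in mm, from 0 to 85.4. In form: [dx, dy, dz, spin, hand, dx, dy, dz, spin, hand, ...]. A call has exactly 8 rows; each row shifts and turns the commanded pose from where the row before left it, along the tool's axes as they then stand; what a row does not reach is not made up. A row lasts 1/8 s, in which the tool goes at most 62.5 mm and 10.7 degrees, less where a joint would pass 70% of its speed; a pose out of reach is approached as far as the arm can. A call with a gripper value outside its range is refused whole. The fingers move at their own pace and stop on an object; the grip force is fixed at half the most. Time passes only in rows, so rows that do not move let the fingers close, or fill a call up. It gives the time, the measured TCP pose, the force and the opening at its end, in the units of the state.
- env.get_obs(): the state, without advancing time (a new reading comes with each control period).
- env.get_image(name): name is "side" or "top"; returns the picture (420x560x3 uint8, blue, green, red); there is no depth.
- env.calibration(name): a dict with "K" (3x3 intrinsics, pixels), "view" (4x4, takes a point from world to camera coordinates). Camera axes: x right, y down, z forward; pixel columns grow to the right and rows downward; lengths in mm; the calibration is good to about 2 mm. A picture is of the moment at which its call begins. calibration takes no time and is no camera call.
- env.finish_job(): hands the job in, once; it reports no verdict.
The state is a dict: "clock": time; "joint_positions": joint angles; "qvel": joint speeds; "joint_efforts": joint torques, N m; "eef_pos": TCP position; "tool_rot": TCP orientation; "wrist_force": force on the tool from outside, world axes, zero at the start; "ft_torque": the same for the moment, N m; "opening": finger opening in mm.
Only numpy, scipy, OpenCV 4.12 (cv2) and the standard library are available. Lean on these libraries where they do the work, as an engineer would, in place of code of your own. Each camera call takes 0.05 s, during which the arm holds its last target.

TASK

Line up the bronze spacer ring, the dowel pin, the rusty bush and the tool holder on the staging rail in order of height: the shortest on the black pad next to the dark steel end peg, each next taller one on the following pad, the tallest on the pad farthest from the peg. Leave every part standing upright in the middle of its own pad and let go of it.

Things in the scene. Friction and masses are not known exactly. Their poses are not given: they have to be found in the camera images.
- spacer_2_mid (a point): bronze-coloured spacer ring lying flat on the bench, 38 mm across, 12 mm high, with a bore of about 18 mm; the shortest part, 0.05 kg. Point given: its centre, half-way up; z axis up.
- dowel_pin_mid (a point): plain bright steel dowel pin standing on end, 21 mm across, 42 mm high, 0.11 kg. Point given: its centre, half-way up; z axis up.
- old_bush_1_mid (a point): rust-brown worn cylindrical bush with a copper liner, standing on end, 52 mm across, 85 mm high, 0.74 kg; grasp it round the outside. Point given: its centre, half-way up; z axis up.
- tool_holder_mid (a point): light grey steel tool holder standing upright: foot 46 mm across up to 30 mm height, flange 63 mm across from 30 to 68 mm, then a round neck and nut 46 mm across from 68 mm up to the top at 128 mm (grasp it there); the tallest part, 0.78 kg. Point given: its centre, half-way up; z axis up.
- pad_a: one of four identical black rubber discs, 66 mm across and 3 mm thick, in a row along a flat aluminium rail (76 x 435 mm, 10 mm thick, fixed to the bench); neighbouring discs are 85 mm apart, centre to centre. Origin: centre of the disc's underside, on the rail's top at z = 10 mm, so parts stand on the disc at z = 13 mm; its y axis points along the rail, x across it. The letters run a, b, c, d along the rail from its left (+y) end. Fixed during the job.
- pad_b: one of four identical black rubber discs, 66 mm across and 3 mm thick, in a row along a flat aluminium rail (76 x 435 mm, 10 mm thick, fixed to the bench); neighbouring discs are 85 mm apart, centre to centre. Origin: centre of the disc's underside, on the rail's top at z = 10 mm, so parts stand on the disc at z = 13 mm; its y axis points along the rail, x across it. The letters run a, b, c, d along the rail from its left (+y) end. Fixed during the job.
- pad_c: one of four identical black rubber discs, 66 mm across and 3 mm thick, in a row along a flat aluminium rail (76 x 435 mm, 10 mm thick, fixed to the bench); neighbouring discs are 85 mm apart, centre to centre. Origin: centre of the disc's underside, on the rail's top at z = 10 mm, so parts stand on the disc at z = 13 mm; its y axis points along the rail, x across it. The letters run a, b, c, d along the rail from its left (+y) end. Fixed during the job.
- pad_d: one of four identical black rubber discs, 66 mm across and 3 mm thick, in a row along a flat aluminium rail (76 x 435 mm, 10 mm thick, fixed to the bench); neighbouring discs are 85 mm apart, centre to centre. Origin: centre of the disc's underside, on the rail's top at z = 10 mm, so parts stand on the disc at z = 13 mm; its y axis points along the rail, x across it. The letters run a, b, c, d along the rail from its left (+y) end. Fixed during the job.
- end_peg: dark steel peg that stands 50 mm high on one end of the rail, 24 mm across its head, on the rail's centre line 70 mm beyond the centre of the pad at that end; which end varies (the other end has only a flat screw head 14 mm across, 4 mm high). Origin: centre of its foot, on the rail's top. Fixed during the job.
Things that resemble listed ones, but are neither listed nor needed, are in the scene too. Leave any pink or yellow look-alike of the part that bears dowel_pin_mid alone. Leave any green or orange look-alike of the part that bears spacer_2_mid alone.

How it is judged (in metres and radians):
At the end, for the whole second after the job is handed in: Counting from the pad beside the end peg, the pads hold spacer ring, dowel pin, rusty bush, tool holder in this order; each part's axis is within 12 mm of its pad's centre, it stands on its pad (height within 6 mm), upright within 0.1 rad, released and at rest (((horizontal distance between end_peg and pad_a below 0.1 m and horizontal distance between spacer_2_mid and pad_a below 0.012 m and horizontal distance between dowel_pin_mid and pad_b below 0.012 m and horizontal distance between old_bush_1_mid and pad_c below 0.012 m and horizontal distance between tool_holder_mid and pad_d below 0.012 m) or (horizontal distance between end_peg and pad_d below 0.1 m and horizontal distance between spacer_2_mid and pad_d below 0.012 m and horizontal distance between dowel_pin_mid and pad_c below 0.012 m and horizontal distance between old_bush_1_mid and pad_b below 0.012 m and horizontal distance between tool_holder_mid and pad_a below 0.012 m)) and height (world z) of spacer_2_mid between 0.013 and 0.025 m and angle between each of spacer_2_mid, dowel_pin_mid, old_bush_1_mid, tool_holder_mid's own z axis and vertical below 0.1 rad and linear speed of each of spacer_2, dowel_pin, old_bush_1, tool_holder below 0.02 m/s and height (world z) of dowel_pin_mid between 0.028 and 0.04 m and height (world z) of old_bush_1_mid between 0.0495 and 0.0615 m and height (world z) of tool_holder_mid between 0.071 and 0.083 m); the robot touches nothing.
It also fails if it takes over 122 s, if anything falls off the work surface, if the arm or the gripper's body presses on something with over 40 N, if the wrist force passes 120 N, or if a joint passes its speed limit or range.

## Working session

There is one attempt and no reset: what is moved stays moved. The work goes in short steps, Python scripts to look and compute and a shell command to move; the robot and the scene stay as the last step left them, time stands still between calls to the robot, and variables do not carry over. Pictures are saved under pics/ and viewed, and the job is handed in when it is done.

```bash
ls; mkdir -p pics; python3 - <<'E'
from cell import env
import cv2
print(env.get_obs()); print(env.tips_ahead)
for n in("side","top"):
    cv2.imwrite(f"pics/{n}0.png",env.get_image(n)); c=env.calibration(n); print(n,c)
E
```

```text
pics
{'clock': 0.0, 'joint_positions': array([-1.38410215e+00,  2.21226209e-01,  1.52762198e+00, -2.03056718e-05,
        1.39471988e+00, -1.26112157e-01]), 'qvel': array([ 5.81885580e-05,  9.45484698e-04, -1.25685254e-03, -3.52309598e-04,
       -7.26943798e-04, -1.58790348e-03]), 'joint_efforts': array([ 7.28480427e-04, -4.96897566e+01, -3.89393091e+01, -1.67607805e-04,
        1.12743294e-02,  2.16672555e-05]), 'eef_pos': array([ 192.20160009, -594.08088478,  238.19344083]), 'tool_rot': array([[ 3.07733024e-01, -9.51472667e-01, -3.86302961e-04],
       [-9.51470723e-01, -3.07733181e-01,  1.93737167e-03],
       [-1.96223443e-03, -2.28637284e-04, -9.99998049e-01]]), 'wrist_force': array([ 0.1649873 , -1.08988035,  0.40679103]), 'ft_torque': array([-0.03459247,  0.00178605, -0.03570932]), 'opening': 85.29873970095251}
8.0
side {'K': array([[388.16816359,   0.        , 272.20823184],
       [  0.        , 388.16816359, 212.95254518],
       [  0.        ,   0.        ,   1.        ]]), 'view': array([[-9.64779475e-01, -2.62413445e-01, -1.84322866e-02,
         4.89169644e+02],
       [-1.48797449e-01,  6.02159591e-01, -7.84387115e-01,
         8.36880940e+01],
       [ 2.16932903e-01, -7.54017911e-01, -6.19997665e-01,
         8.96232976e+02],
       [ 0.00000000e+00,  0.00000000e+00,  0.00000000e+00,
         1.00000000e+00]])}
top {'K': array([[464.77861795,   0.        , 281.57150624],
       [  0.        , 464.77861795, 212.7128676 ],
       [  0.        ,   0.        ,   1.        ]]), 'view': array([[-2.04848114e-02, -9.99788094e-01, -2.03466092e-03,
         1.00599902e+02],
       [-9.93619932e-01,  2.05840944e-02, -1.10886090e-01,
         5.04353912e+02],
       [ 1.10904474e-01, -2.49800982e-04, -9.93831040e-01,
         1.16845751e+03],
       [ 0.00000000e+00,  0.00000000e+00,  0.00000000e+00,
         1.00000000e+00]])}
```

View pics/side0.png

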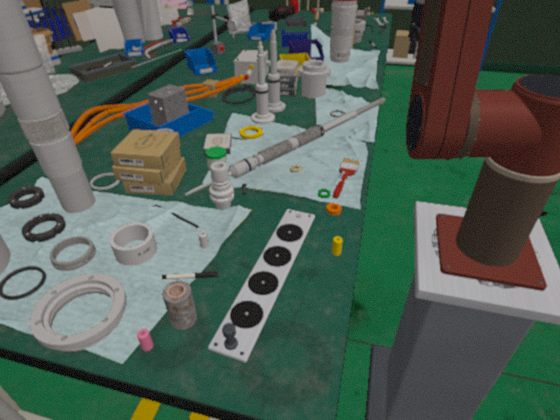

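View pics/top0.png

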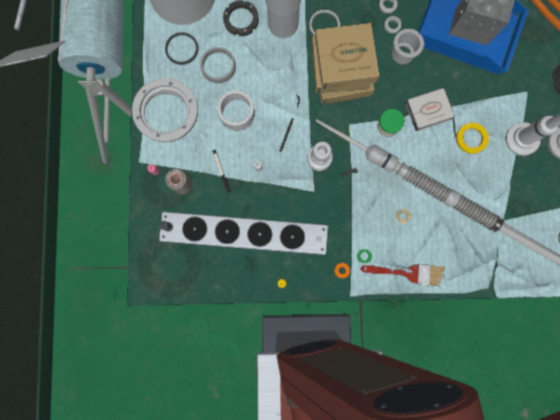

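The side view shows the rail with the peg at its near end (230,335). The dowel is at about (203,240), the bush at (180,305), the holder at (221,185) and the bronze ring at (295,169). The top view shows the rail around (245,233) with the peg at its left end (166,226), the dowel at (258,166), bush at (177,180), holder at (320,155) and bronze ring at (402,215). Next I'll measure these.

```bash
cat > h.py <<'E'
import numpy as np,cv2
from cell import env
def ray(n,uv):
    c=env.calibration(n);V=c["view"];R=V[:3,:3];t=V[:3,3]
    d=R.T@np.linalg.solve(c["K"],[uv[0],uv[1],1.]);return -R.T@t,d
def onz(n,uv,z):
    o,d=ray(n,uv);return o+d*(z-o[2])/d[2]
def proj(n,p):
    c=env.calibration(n);q=c["K"]@(c["view"][:3,:3]@p+c["view"][:3,3]);return q[:2]/q[2]
def tri(a,b):
    o1,d1=ray("top",a);o2,d2=ray("side",b)
    s=np.linalg.lstsq(np.c_[d1,-d2],o2-o1,rcond=None)[0]
    p,q=o1+s[0]*d1,o2+s[1]*d2;return (p+q)/2,np.linalg.norm(p-q)
E
python3 - <<'E'
from h import *
t=cv2.imread("pics/top0.png");s=cv2.imread("pics/side0.png")
def crop(im,u,v,w=44,h=33,k=9):return cv2.resize(im[v-h//2:v-h//2+h,u-w//2:u-w//2+w],(400,300),interpolation=cv2.INTER_CUBIC)
for n,im,L in(("t",t,[(258,166),(177,180),(320,155),(402,215)]),("s",s,[(203,240),(180,305),(221,185),(295,169)])):
    w=[(44,33),(60,45),(72,54),(44,33)]
    c=[crop(im,*p,*q) for p,q in zip(L,w)]
    cv2.imwrite(f"pics/crop_{n}.png",np.vstack([np.hstack(c[:2]),np.hstack(c[2:])]))
# pads
for n,im,roi in(("top",t,(160,205,330,255)),("side",s,(205,205,320,360))):
    g=cv2.cvtColor(im,cv2.COLOR_BGR2GRAY);x0,y0,x1,y1=roi
    m=np.zeros_like(g);m[y0:y1,x0:x1]=(g[y0:y1,x0:x1]<45)*255
    cs,_=cv2.findContours(m,cv2.RETR_EXTERNAL,cv2.CHAIN_APPROX_NONE)
    for c in cs:
        if cv2.contourArea(c)>200:
            e=cv2.fitEllipse(cv2.convexHull(c));print(n,cv2.contourArea(c),np.round(e[0],1),np.round(e[1],1),onz(n,e[0],13).round(1))
E
```

```text
top 333.0 [292.  236.5] [21.1 21.3] [445.4  64.4  13. ]
top 335.5 [259.4 233.9] [20.9 21.7] [454.  148.8  13. ]
top 329.0 [227.  231.2] [21.1 21.4] [462.6 232.8  13. ]
top 332.5 [194.4 228.6] [21.1 21.5] [471.3 317.5  13. ]
side 583.0 [246.  314.4] [25.2 31.5] [472.2 319.8  13. ]
side 445.5 [262.7 282.8] [21.3 28.3] [463.4 234.9  13. ]
side 343.0 [276.8 255.9] [18.2 25.8] [455.  150.7  13. ]
side 271.0 [289.2 232.4] [15.3 24.1] [446.3  66.2  13. ]
```

View pics/crop_t.png

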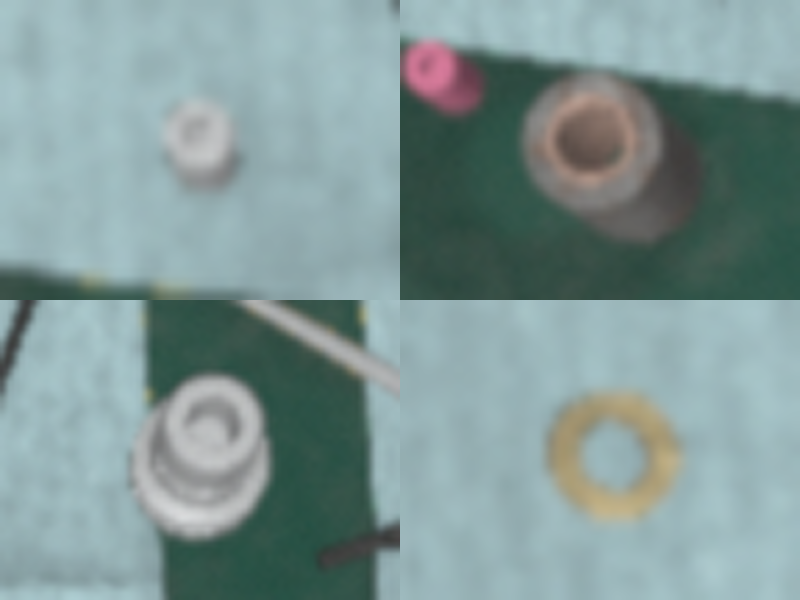

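View pics/crop_s.png

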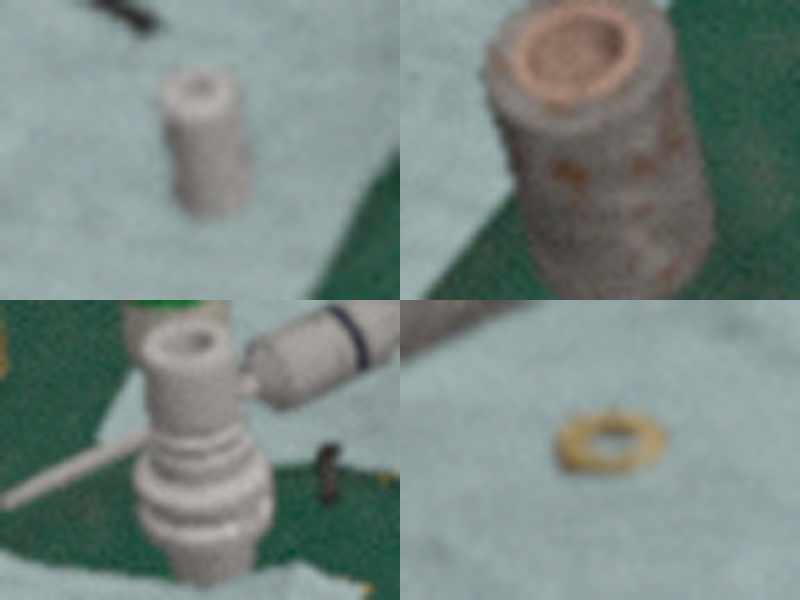

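The crops show each part's top face clearly: dowel (257.5,164.6) in the top view and (202.6,233.7) in the side view, bush (176,179) and (176.6,291.6), holder (322.3,150.5) and (218.8,165.7), ring (403.2,215.6) and (295.9,168).

```bash
python3 - <<'E'
from h import *
for n,a,b,z in(("dowel",(257.5,164.6),(202.6,233.7),42),("bush",(176,179),(176.6,291.6),85),("holder",(322.3,150.5),(218.8,165.7),128),("ring",(403.2,215.6),(295.9,168),12),("pada",(194.4,228.6),(246,314.4),13)):
    print(n,onz("top",a,z).round(1),onz("side",b,z).round(1),*tri(a,b))
t=cv2.imread("pics/top0.png");hsv=cv2.cvtColor(t,cv2.COLOR_BGR2HSV)
m=((hsv[...,0]>15)&(hsv[...,0]<35)&(hsv[...,1]>60)).astype(np.uint8)[200:232,385:420]
ys,xs=np.nonzero(m);print(len(xs),xs.mean()+385,ys.mean()+200)
E
```

```text
dowel [630.7 149.6  42. ] [631.2 151.   42. ] [631.35955779 149.80461764  40.88125409] 0.9111885933597139
bush [589.2 349.5  85. ] [588.8 354.2  85. ] [590.70028181 350.76062505  80.43974496] 1.234420102085121
holder [643.  -10.3 128. ] [643.9  -7.7 128. ] [644.21374457 -10.24990274 126.29798471] 1.6724017180202473
ring [ 494.  -226.6   12. ] [ 494.4 -225.4   12. ] [ 494.3439121  -226.77060424   11.1747794 ] 0.557591355210114
pada [471.2 317.5  13. ] [472.2 319.9  13. ] [472.12237888 318.14094545  10.66335603] 1.561863882685664
61 403.0655737704918 215.50819672131146
```

Averaging the two views gives ring (494,-226), dowel (631,150), bush (589,351.5) and holder (643.5,-9). The pads average to a (471.8,318.7), b (463,233.9), c (454.5,149.8) and d (445.9,65.3). The peg stands beside pad a. One jaw yaw across the rail (tool x = (0.995,-0.102)) suits every part, so I'll spin first.

```bash
cat >> h.py <<'E'
def go(x,y,z):
    o=env.get_obs();R=o["tool_rot"];p=o["eef_pos"]
    yaw=np.degrees(np.arctan2(R[1,0],R[0,0]))
    print("pos",p.round(1),"yaw",yaw.round(2),"t",round(o["clock"],2),"open",round(o["opening"],1),"F",o["wrist_force"].round(1),"tool delta",(R.T@(np.array([x,y,z])-p)).round(1))
E
python3 -m pendant '[0,0,0,-9.5,85, 0,0,0,-9.5,85, 0,0,0,-9.5,85, 0,0,0,-9.5,85, 0,0,0,-9.5,85, 0,0,0,-9.5,85, 0,0,0,-9.1,85, 0,0,0,0,85]'
python3 -c "
from h import *
go(494.2,-226,110)"
```

```text
clock: 1.1
eef_pos: [192.3, -594.4, 238.7]
tool_rot: [[0.994, -0.106, -0.0], [-0.106, -0.994, 0.001], [-0.0, -0.001, -1.0]]
wrist_force: [-0.6, 0.4, -0.3]
opening: 85.0
pos [ 192.3 -594.4  238.7] yaw -6.06 t 1.1 open 85.0 F [-0.6  0.4 -0.3] tool delta [ 261.4 -398.1  129. ]
```

```bash
python3 -m pendant '[37,-57,0,0,60, 37,-57,0,0,60, 37,-57,0,0,60, 37,-57,0,0,60, 37,-57,20,0,60, 37,-57,30,0,60, 39,-56,40,0,60, 0,0,39,0,60]'
python3 - <<'E'
from h import *
go(494.2,-226,30)
for n in("side","top"):cv2.imwrite(f"pics/{n}1.png",env.get_image(n))
s=cv2.imread("pics/side1.png")[80:260,200:440];t=cv2.imread("pics/top1.png")[130:310,310:550]
cv2.imwrite("pics/c1.png",np.hstack([cv2.resize(s,(400,300)),cv2.resize(t,(400,300))]))
E
```

```text
clock: 2.1
eef_pos: [461.0, -265.6, 125.6]
tool_rot: [[0.995, -0.103, 0.002], [-0.103, -0.995, -0.001], [0.002, 0.0, -1.0]]
wrist_force: [-0.8, -0.5, 0.1]
opening: 59.8
pos [ 461.  -265.6  125.6] yaw -5.91 t 2.1 open 59.8 F [-0.8 -0.5  0.1] tool delta [ 28.8 -42.9  95.6]
```

View pics/c1.png

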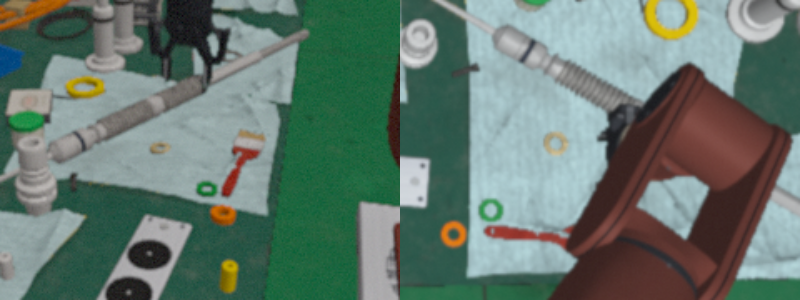

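The pictures show the gripper still short of the ring (ring near top pixel (403,215)). I'll close the rest of the distance.

```bash
python3 -m pendant '[15,-22,0,0,60, 14,-21,0,0,60, 0,0,20,0,60, 0,0,25,0,60, 0,0,10,0,60, 0,0,10,0,60, 0,0,0,0,60, 0,0,0,0,60]'
python3 - <<'E'
from h import *
go(494.2,-226,12)
for n in("side","top"):cv2.imwrite(f"pics/{n}2.png",env.get_image(n))
s=cv2.imread("pics/side2.png")[110:210,230:363];t=cv2.imread("pics/top2.png")[165:265,340:473]
cv2.imwrite("pics/c2.png",np.hstack([cv2.resize(s,(400,300)),cv2.resize(t,(400,300))]))
E
```

```text
clock: 3.2
eef_pos: [492.2, -229.1, 61.6]
tool_rot: [[0.995, -0.105, 0.001], [-0.105, -0.995, -0.001], [0.001, 0.001, -1.0]]
wrist_force: [0.3, -1.2, -0.0]
opening: 59.7
pos [ 492.2 -229.1   61.6] yaw -6.0 t 3.2 open 59.7 F [ 0.3 -1.2 -0. ] tool delta [ 1.6 -3.3 49.6]
```

View pics/c2.png

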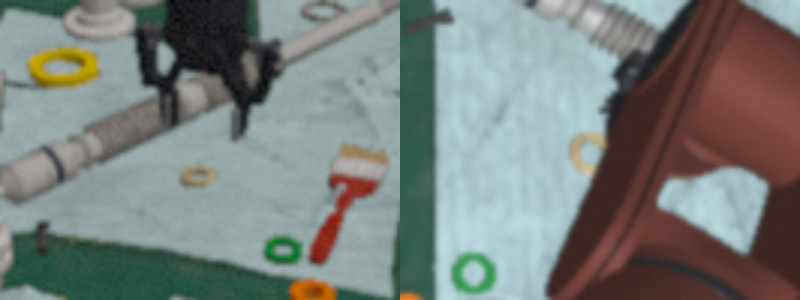

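```bash
python3 - <<'E'
from h import *
for z in(50,60,70):
  for sx in(-30,0,30): print(z,sx,proj("side",np.array([492.2+.995*sx,-229.1-.105*sx,z])).round(1))
E
python3 -m pendant '[1.5,-3.5,20,0,60, 0,0,10,0,60, 0,0,8,0,60, 0,0,3,0,60, 0,0,3,0,60, 0,0,0,0,60, 0,0,0,0,60, 0,0,0,0,60]'
python3 - <<'E'
from h import *
go(494.2,-226,12)
for n in("side",):cv2.imwrite(f"pics/{n}3.png",env.get_image(n))
s=cv2.imread("pics/side3.png")[120:210,240:360]
cv2.imwrite("pics/c3.png",cv2.resize(s,(800,600)))
E
```

```text
50 -30 [306.9 158.1]
50 0 [297.1 156.4]
50 30 [287.5 154.7]
60 -30 [307.  155.1]
60 0 [297.2 153.4]
60 30 [287.5 151.8]
70 -30 [307.1 152.1]
70 0 [297.3 150.4]
70 30 [287.6 148.8]
clock: 4.3
eef_pos: [493.8, -225.5, 17.1]
tool_rot: [[0.995, -0.104, 0.0], [-0.104, -0.995, -0.0], [0.0, 0.0, -1.0]]
wrist_force: [0.6, 0.1, -0.5]
opening: 59.9
pos [ 493.8 -225.5   17.1] yaw -5.98 t 4.3 open 59.9 F [ 0.6  0.1 -0.5] tool delta [0.4 0.5 5.1]
```

View pics/c3.png

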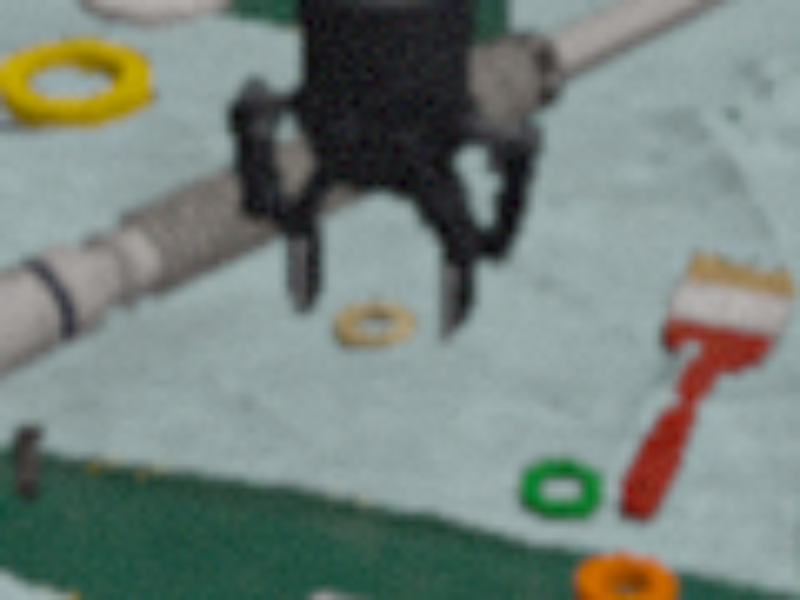

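The tips straddle the ring at about its top height. I'll go down 7 mm and close.

```bash
python3 -m pendant '[0,0,3,0,60, 0,0,2,0,60, 0,0,2,0,60, 0,0,0,0,60, 0,0,0,0,50, 0,0,0,0,40, 0,0,0,0,30, 0,0,0,0,30]'
python3 -m pendant '[0,0,0,0,20, 0,0,0,0,20, 0,0,-5,0,20, 0,0,-20,0,20, 0,0,-40,0,20, 0,0,-40,0,20, 0,0,0,0,20, 0,0,0,0,20]'
python3 - <<'E'
from h import *
go(471.8,318.7,100)
for n in("side",):cv2.imwrite(f"pics/{n}4.png",env.get_image(n))
s=cv2.imread("pics/side4.png")[80:200,220:380]
cv2.imwrite("pics/c4.png",cv2.resize(s,(800,600)))
E
```

```text
clock: 5.35
eef_pos: [494.0, -225.6, 10.4]
tool_rot: [[0.995, -0.104, 0.001], [-0.104, -0.995, -0.0], [0.001, 0.0, -1.0]]
wrist_force: [-0.2, 1.0, 5.1]
opening: 35.1
clock: 6.35
eef_pos: [493.2, -225.0, 114.2]
tool_rot: [[0.995, -0.104, -0.001], [-0.104, -0.995, 0.0], [-0.001, -0.0, -1.0]]
wrist_force: [-0.3, 0.3, -0.9]
opening: 35.2
pos [ 493.2 -225.   114.2] yaw -5.98 t 6.35 open 35.2 F [-0.3  0.3 -0.9] tool delta [ -77.9 -538.6   14.4]
```

View pics/c4.png

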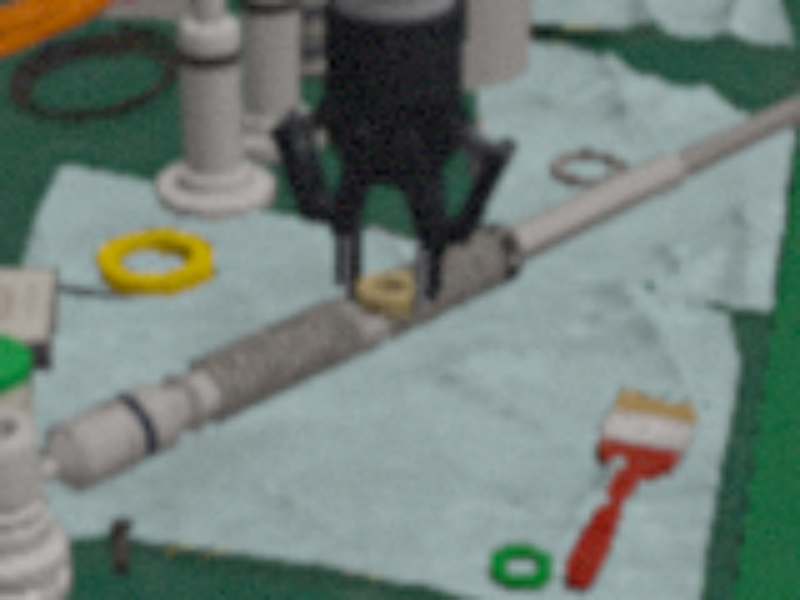

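```bash
python3 - <<'E'
from h import *
for y in(-225,-215,-207):
  for z in (104,110,116): print(y,z,proj("side",np.array([493.2,y,z])).round(1))
s=cv2.imread("pics/side4.png");hsv=cv2.cvtColor(s,cv2.COLOR_BGR2HSV)
m=((hsv[...,0]>12)&(hsv[...,0]<35)&(hsv[...,1]>70)).astype(np.uint8);m[:130]=0;m[145:]=0;m[:,:290]=0;m[:,308:]=0
ys,xs=np.nonzero(m);print(len(xs),xs.min(),xs.max(),ys.min(),ys.max(),xs.mean(),ys.mean())
s=cv2.imread("pics/side4.png")[120:150,280:320];cv2.imwrite("pics/c4b.png",cv2.resize(s,(800,600),interpolation=cv2.INTER_CUBIC))
cv2.imwrite("pics/top4.png",env.get_image("top"))
t=cv2.imread("pics/top4.png")[150:270,330:490];cv2.imwrite("pics/c4t.png",cv2.resize(t,(800,600),interpolation=cv2.INTER_CUBIC))
E
```

```text
-225 104 [296.9 140.5]
-225 110 [296.9 138.6]
-225 116 [297.  136.7]
-215 104 [296.1 142.2]
-215 110 [296.2 140.3]
-215 116 [296.2 138.3]
-207 104 [295.5 143.5]
-207 110 [295.6 141.6]
-207 116 [295.6 139.7]
82 291 302 134 143 296.7560975609756 138.28048780487805
```

View pics/c4b.png

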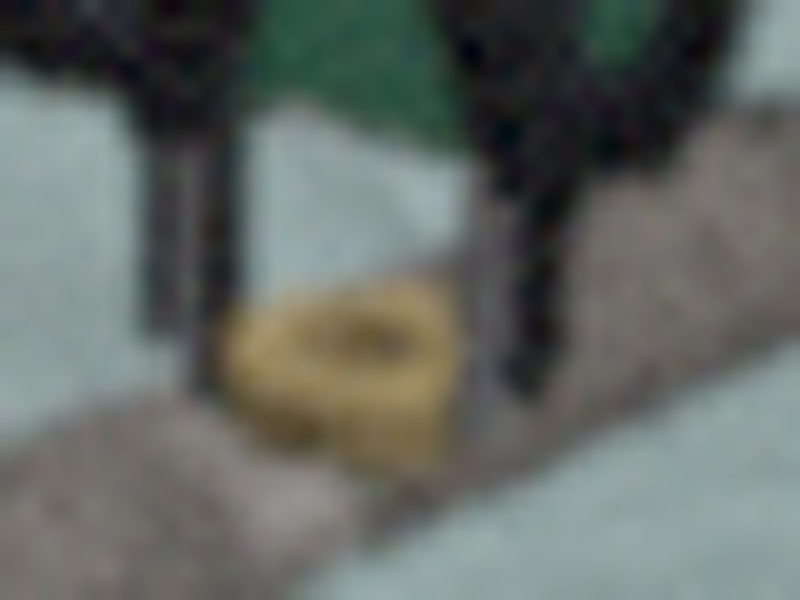

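View pics/c4t.png

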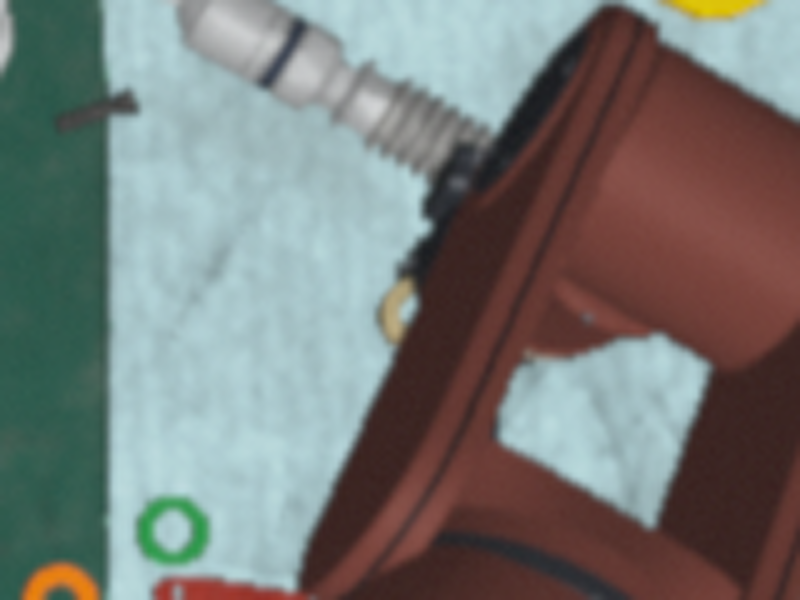

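The ring is held about centred (centroid (296.8,138.3) against a predicted (296.9,138.6)). I'll carry it to pad a.

```bash
python3 -m pendant '[-8,-54,0,0,20, -8,-54,0,0,20, -8,-54,0,0,20, -8,-54,0,0,20, -8,-54,0,0,20, -8,-54,0,0,20, -8,-54,0,0,20, -8,-54,0,0,20]'
python3 -m pendant '[-8,-54,0,0,20, -6,-52,0,0,20, 0,0,0,0,20, 0,0,0,0,20, 0,0,20,0,20, 0,0,20,0,20, 0,0,10,0,20, 0,0,0,0,20]'
python3 - <<'E'
from h import *
go(471.8,318.7,24)
for n in("side","top"):cv2.imwrite(f"pics/{n}5.png",env.get_image(n))
s=cv2.imread("pics/side5.png")[255:345,180:300];t=cv2.imread("pics/top5.png")[180:270,140:260]
cv2.imwrite("pics/c5.png",np.hstack([cv2.resize(s,(400,300)),cv2.resize(t,(400,300))]))
E
```

```text
clock: 7.45
eef_pos: [473.7, 212.5, 113.3]
tool_rot: [[0.995, -0.104, -0.002], [-0.104, -0.995, -0.001], [-0.002, 0.001, -1.0]]
wrist_force: [1.6, -0.5, -0.1]
opening: 34.9
clock: 8.45
eef_pos: [471.1, 316.9, 63.1]
tool_rot: [[0.994, -0.105, -0.003], [-0.105, -0.994, -0.001], [-0.003, 0.002, -1.0]]
wrist_force: [-0.1, -0.7, -0.3]
opening: 35.3
pos [471.1 316.9  63.1] yaw -6.02 t 8.45 open 35.3 F [-0.1 -0.7 -0.3] tool delta [ 0.6 -1.9 39.1]
```

View pics/c5.png

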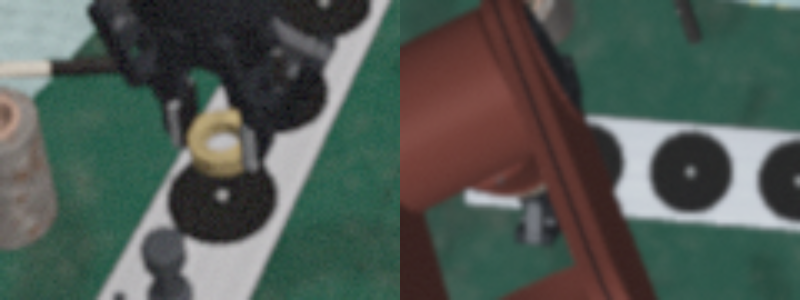

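```bash
python3 - <<'E'
from h import *
s=cv2.imread("pics/side5.png");hsv=cv2.cvtColor(s,cv2.COLOR_BGR2HSV)
m=((hsv[...,0]>12)&(hsv[...,0]<35)&(hsv[...,1]>70)).astype(np.uint8);m[:285]=0;m[312:]=0;m[:,:230]=0;m[:,262:]=0
ys,xs=np.nonzero(m);print(len(xs),xs.min(),xs.max(),ys.min(),ys.max(),xs.mean(),ys.mean())
print(onz("side",(xs.mean(),ys.mean()),60),onz("side",((xs.min()+xs.max())/2,(ys.min()+ys.max())/2),59))
E
python3 -m pendant '[0.5,-2,15,0,20, 0,0,10,0,20, 0,0,7,0,20, 0,0,4,0,20, 0,0,2,0,20, 0,0,0,0,20, 0,0,0,0,20, 0,0,0,0,20]'
python3 - <<'E'
from h import *
go(471.8,318.7,24)
for n in("side",):cv2.imwrite(f"pics/{n}6.png",env.get_image(n))
s=cv2.imread("pics/side6.png")[255:345,180:300]
cv2.imwrite("pics/c6.png",cv2.resize(s,(800,600)))
E
```

```text
228 234 258 287 309 244.0921052631579 297.9078947368421
[473.44209891 318.45003867  60.        ] [470.24721753 317.01061738  59.        ]
clock: 9.55
eef_pos: [473.0, 319.9, 27.1]
tool_rot: [[0.995, -0.104, 0.0], [-0.104, -0.995, 0.0], [0.0, -0.0, -1.0]]
wrist_force: [-0.4, -0.3, -0.9]
opening: 34.9
pos [473.  319.9  27.1] yaw -5.98 t 9.55 open 34.9 F [-0.4 -0.3 -0.9] tool delta [-1.1  1.3  3.1]
```

View pics/c6.png

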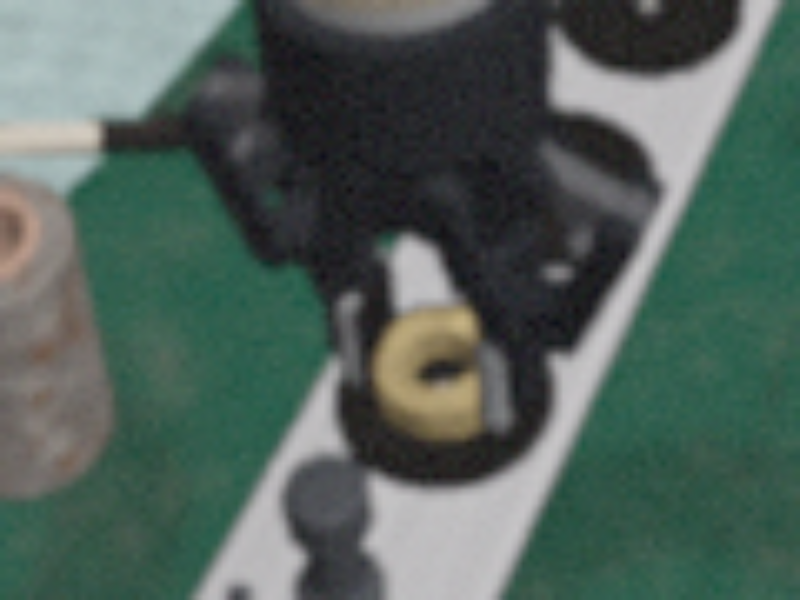

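The ring sits over the middle of pad a. I'll lower the last 3 mm, open and lift.

```bash
python3 -m pendant '[-1,1,2,0,20, 0,0,1,0,20, 0,0,0,0,20, 0,0,0,0,38, 0,0,0,0,45, 0,0,0,0,60, 0,0,0,0,60, 0,0,-10,0,60]'
python3 -m pendant '[0,0,-40,0,60, 0,0,-45,0,60, 10,10,-20,0,60, 50,45,0,0,60, 50,45,0,0,60, 60,45,0,0,60, 0,15,0,0,60, 0,0,0,0,60]'
python3 - <<'E'
from h import *
go(631,150.3,80)
for n in("side","top"):cv2.imwrite(f"pics/{n}7.png",env.get_image(n))
s=cv2.imread("pics/side7.png")[195:345,150:350];t=cv2.imread("pics/top7.png")[130:280,140:340]
cv2.imwrite("pics/c7.png",np.hstack([cv2.resize(s,(400,300)),cv2.resize(t,(400,300))]))
E
```

```text
clock: 10.6
eef_pos: [471.0, 318.5, 33.4]
tool_rot: [[0.995, -0.104, -0.002], [-0.104, -0.995, -0.001], [-0.002, 0.001, -1.0]]
wrist_force: [-0.1, -0.9, -0.3]
opening: 60.1
clock: 11.6
eef_pos: [608.1, 156.8, 138.9]
tool_rot: [[0.994, -0.106, -0.001], [-0.106, -0.994, 0.0], [-0.001, -0.0, -1.0]]
wrist_force: [-0.8, 0.6, -0.2]
opening: 60.4
pos [608.1 156.8 138.9] yaw -6.09 t 11.6 open 60.4 F [-0.8  0.6 -0.2] tool delta [23.5  4.1 58.8]
```

View pics/c7.png

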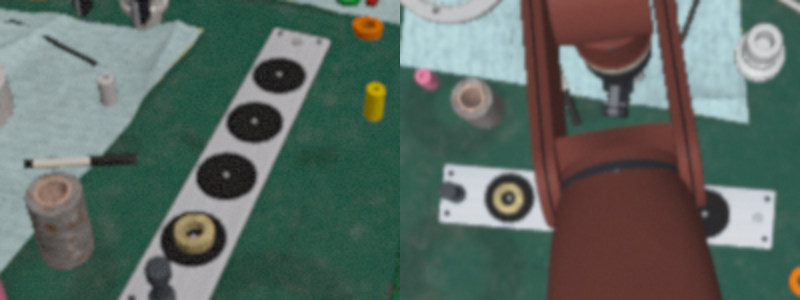

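The ring is down and centred on pad a (about (194.5,229) in the top view, against the pad's (194.4,228.6)). The dowel is next.

```bash
python3 -m pendant '[12,2,0,0,60, 11.5,2,0,0,60, 0,0,30,0,60, 0,0,30,0,60, 0,0,0,0,60, 0,0,0,0,60, 0,0,0,0,60, 0,0,0,0,60]'
python3 - <<'E'
from h import *
go(631,150.3,13)
for n in("side",):cv2.imwrite(f"pics/{n}8.png",env.get_image(n))
s=cv2.imread("pics/side8.png")[180:270,140:260]
cv2.imwrite("pics/c8.png",cv2.resize(s,(800,600)))
E
```

```text
clock: 12.7
eef_pos: [632.4, 151.4, 80.3]
tool_rot: [[0.995, -0.104, 0.002], [-0.104, -0.995, 0.0], [0.002, -0.0, -1.0]]
wrist_force: [-0.8, 0.1, 0.5]
opening: 60.2
pos [632.4 151.4  80.3] yaw -5.97 t 12.7 open 60.2 F [-0.8  0.1  0.5] tool delta [-1.4  1.2 67.3]
```

View pics/c8.png

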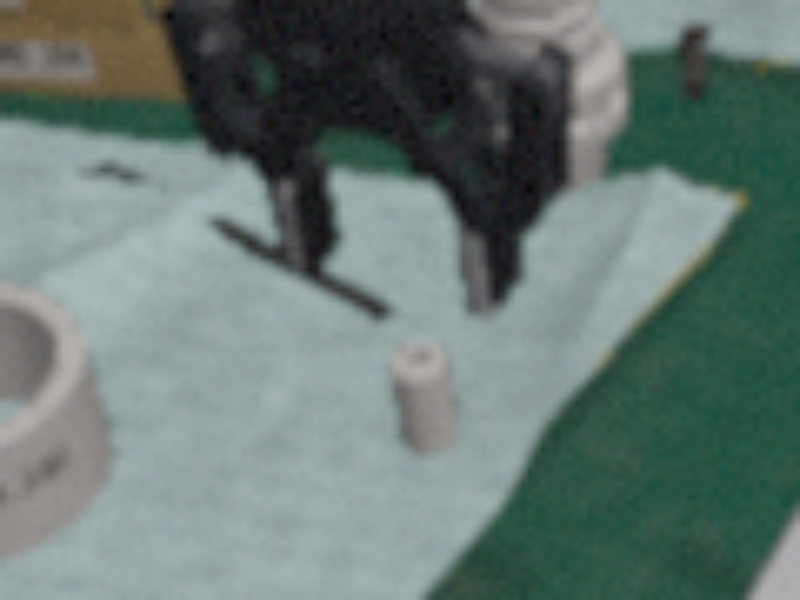

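```bash
python3 - <<'E'
from h import *
for z in(70,76): print(proj("side",np.array([632.4,151.4,z])))
print(onz("side",(199.6,223.4),75))
E
python3 -m pendant '[-1,1,20,0,60, 0,0,20,0,60, 0,0,10,0,60, 0,0,8,0,60, 0,0,5,0,60, 0,0,4,0,60, 0,0,0,0,60, 0,0,0,0,60]'
python3 - <<'E'
from h import *
go(631,150.3,13)
for n in("side",):cv2.imwrite(f"pics/{n}9.png",env.get_image(n))
s=cv2.imread("pics/side9.png")[195:270,150:250]
cv2.imwrite("pics/c9.png",cv2.resize(s,(800,600)))
E
```

```text
[200.42288817 224.40815373]
[200.067477   222.36235447]
[632.56711582 153.95367185  75.        ]
clock: 13.75
eef_pos: [630.8, 150.4, 12.3]
tool_rot: [[0.995, -0.104, 0.001], [-0.104, -0.995, 0.0], [0.001, -0.0, -1.0]]
wrist_force: [-0.5, -0.7, -0.3]
opening: 59.9
pos [630.8 150.4  12.3] yaw -5.97 t 13.75 open 59.9 F [-0.5 -0.7 -0.3] tool delta [ 0.2  0.1 -0.7]
```

View pics/c9.png

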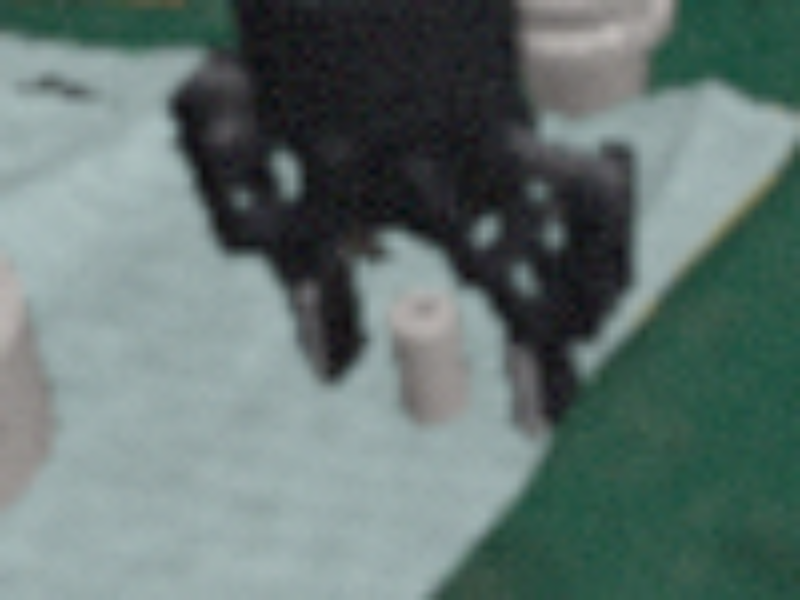

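The fingers straddle the dowel symmetrically. I'll close and lift.

```bash
python3 -m pendant '[0,0,-1.5,0,50, 0,0,0,0,40, 0,0,0,0,30, 0,0,0,0,20, 0,0,0,0,10, 0,0,0,0,10, 0,0,0,0,10, 0,0,0,0,10]'
python3 -m pendant '[0,0,-3,0,10, 0,0,-20,0,10, 0,0,-40,0,10, 0,0,-40,0,10, 0,0,0,0,10, 0,0,0,0,10, 0,0,0,0,10, 0,0,0,0,10]'
python3 - <<'E'
from h import *
go(463,233.9,100)
for n in("side",):cv2.imwrite(f"pics/{n}10.png",env.get_image(n))
s=cv2.imread("pics/side10.png")[150:240,140:260]
cv2.imwrite("pics/c10.png",cv2.resize(s,(800,600)))
E
```

```text
clock: 14.8
eef_pos: [630.6, 150.3, 13.6]
tool_rot: [[0.995, -0.104, 0.0], [-0.104, -0.995, 0.0], [0.0, -0.0, -1.0]]
wrist_force: [-0.2, -0.9, 4.7]
opening: 19.3
clock: 15.8
eef_pos: [629.4, 150.2, 114.7]
tool_rot: [[0.995, -0.104, -0.003], [-0.104, -0.995, -0.0], [-0.003, 0.001, -1.0]]
wrist_force: [1.0, -0.2, -0.9]
opening: 19.6
pos [629.4 150.2 114.7] yaw -5.98 t 15.8 open 19.6 F [ 1.  -0.2 -0.9] tool delta [-174.2  -65.9   15.2]
```

View pics/c10.png

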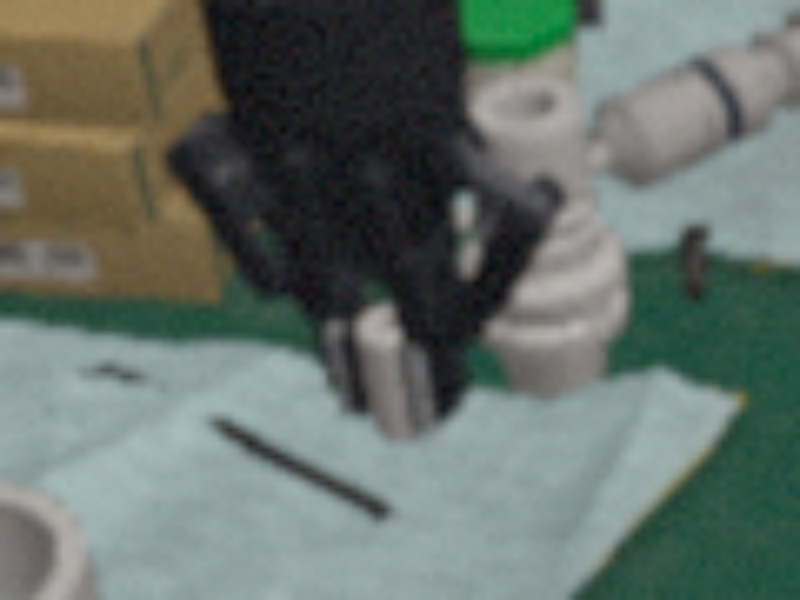

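The dowel is held upright, so I'll take it to pad b.

```bash
python3 -m pendant '[-43.5,-16.5,0,0,10, -43.5,-16.5,0,0,10, -43.5,-16.5,0,0,10, -43.5,-16.5,0,0,10, 0,0,20,0,10, 0,0,20,0,10, 0,0,0,0,10, 0,0,0,0,10]'
python3 - <<'E'
from h import *
go(463,233.9,27.5)
E
```

```text
clock: 16.85
eef_pos: [464.6, 234.1, 76.7]
tool_rot: [[0.995, -0.104, 0.0], [-0.104, -0.995, 0.0], [0.0, -0.0, -1.0]]
wrist_force: [0.1, 1.4, -1.0]
opening: 19.1
pos [464.6 234.1  76.7] yaw -5.99 t 16.85 open 19.1 F [ 0.1  1.4 -1. ] tool delta [-1.6  0.4 49.2]
```

```bash
python3 -m pendant '[-1.5,0,20,0,10, 0,0,15,0,10, 0,0,7,0,10, 0,0,3,0,10, 0,0,2,0,10, 0,0,0,0,10, 0,0,0,0,10, 0,0,0,0,10]'
python3 - <<'E'
from h import *
go(463,233.9,27)
for n in("side",):cv2.imwrite(f"pics/{n}11.png",env.get_image(n))
s=cv2.imread("pics/side11.png")[220:310,200:320]
cv2.imwrite("pics/c11.png",cv2.resize(s,(800,600)))
E
```

```text
clock: 17.85
eef_pos: [462.9, 234.3, 29.6]
tool_rot: [[0.995, -0.104, 0.001], [-0.104, -0.995, 0.0], [0.0, -0.0, -1.0]]
wrist_force: [0.5, 0.9, -0.8]
opening: 19.5
pos [462.9 234.3  29.6] yaw -5.98 t 17.85 open 19.5 F [ 0.5  0.9 -0.8] tool delta [0.1 0.4 2.6]
```

View pics/c11.png

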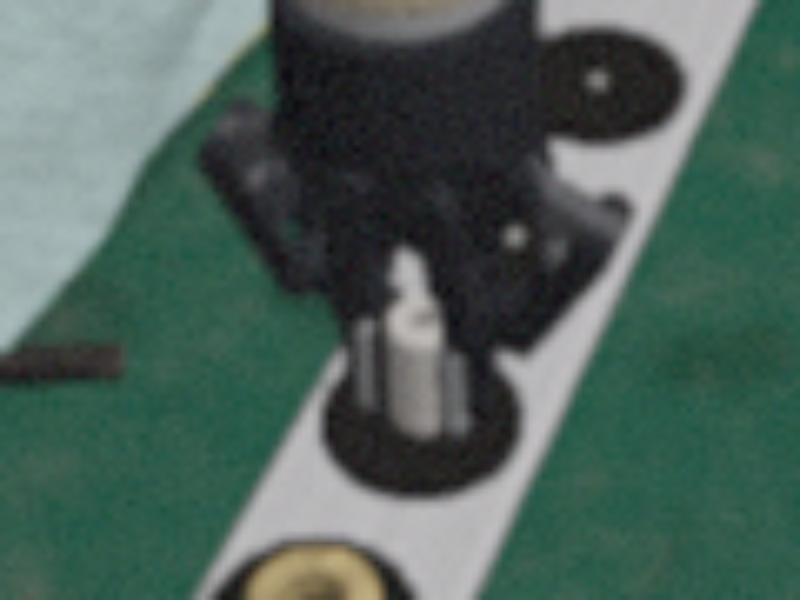

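The dowel is within about 2 mm of the pad centre. I'll lower it and release.

```bash
python3 -m pendant '[0,1,1.5,0,10, 0,0,1,0,10, 0,0,0,0,10, 0,0,0,0,20, 0,0,0,0,30, 0,0,0,0,45, 0,0,0,0,60, 0,0,0,0,60]'
python3 -m pendant '[0,0,-10,0,60, 0,0,-30,0,80, 0,0,-50,0,85, 0,0,-50,0,85, 40,-35,0,0,85, 40,-35,0,0,85, 30,-30,0,0,85, 0,0,0,0,85]'
python3 - <<'E'
from h import *
go(589,351.5,110)
for n in("side","top"):cv2.imwrite(f"pics/{n}12.png",env.get_image(n))
s=cv2.imread("pics/side12.png")[220:370,130:330];t=cv2.imread("pics/top12.png")[130:280,140:340]
cv2.imwrite("pics/c12.png",np.hstack([cv2.resize(s,(400,300)),cv2.resize(t,(400,300))]))
E
```

```text
clock: 18.9
eef_pos: [462.7, 233.3, 26.9]
tool_rot: [[0.995, -0.104, 0.0], [-0.104, -0.995, 0.0], [0.0, -0.0, -1.0]]
wrist_force: [-0.3, -0.5, -0.2]
opening: 60.1
clock: 19.9
eef_pos: [583.7, 322.5, 166.5]
tool_rot: [[0.995, -0.103, 0.0], [-0.103, -0.995, 0.0], [0.0, -0.0, -1.0]]
wrist_force: [0.3, -0.7, 0.2]
opening: 85.0
pos [583.7 322.5 166.5] yaw -5.93 t 19.9 open 85.0 F [ 0.3 -0.7  0.2] tool delta [  2.2 -29.4  56.5]
```

View pics/c12.png

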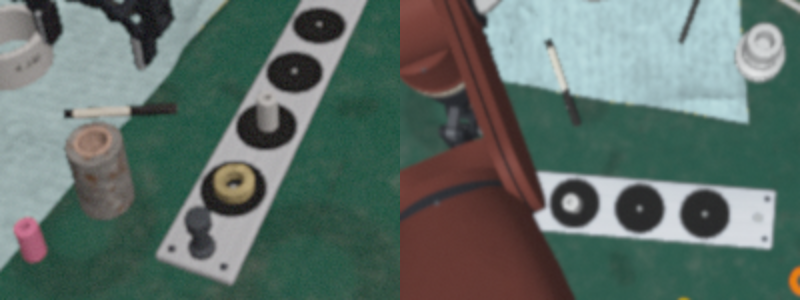

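The dowel stands on pad b. I'll position over the bush.

```bash
python3 -m pendant '[2,-15,0,0,85, 0,-14.5,0,0,85, 0,0,25,0,85, 0,0,25,0,85, 0,0,10,0,85, 0,0,0,0,85, 0,0,0,0,85, 0,0,0,0,85]'
python3 - <<'E'
from h import *
go(589,351.5,41)
for n in("side","top"):cv2.imwrite(f"pics/{n}13.png",env.get_image(n))
s=cv2.imread("pics/side13.png")[230:350,110:270]
cv2.imwrite("pics/c13.png",cv2.resize(s,(800,600)))
E
```

```text
clock: 21.0
eef_pos: [588.3, 350.7, 108.3]
tool_rot: [[0.995, -0.104, 0.002], [-0.104, -0.995, 0.001], [0.002, -0.001, -1.0]]
wrist_force: [0.2, -0.2, -0.3]
opening: 84.9
pos [588.3 350.7 108.3] yaw -5.98 t 21.0 open 84.9 F [ 0.2 -0.2 -0.3] tool delta [ 0.5 -0.7 67.3]
```

View pics/c13.png

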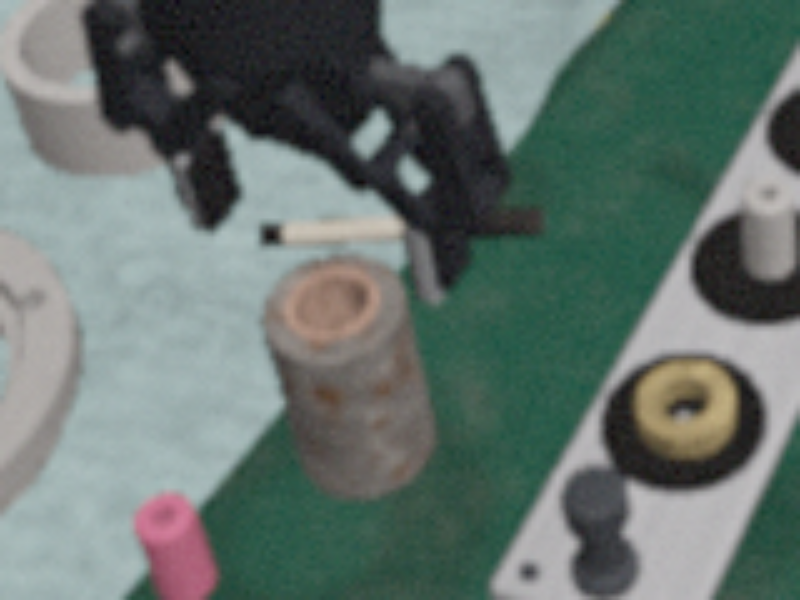

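```bash
python3 - <<'E'
from h import *
for z in(100,105,110,113): print(z,onz("side",(176,282),z).round(1))
print(onz("side",(110+337/5,230+310/5),85))
E
```

```text
100 [591.7 345.  100. ]
105 [588.9 348.9 105. ]
110 [586.  352.7 110. ]
113 [584.3 355.  113. ]
[587.0128109  354.68938297  85.        ]
```

```bash
python3 -m pendant '[0,-1,20,0,85, 0,0,20,0,85, 0,0,13,0,85, 0,0,8,0,85, 0,0,5,0,85, 0,0,0,0,85, 0,0,0,0,85, 0,0,0,0,85]'
python3 - <<'E'
from h import *
go(589,351.5,41)
for n in("side",):cv2.imwrite(f"pics/{n}14.png",env.get_image(n))
s=cv2.imread("pics/side14.png")[230:350,110:270]
cv2.imwrite("pics/c14.png",cv2.resize(s,(800,600)))
E
```

```text
clock: 22.1
eef_pos: [588.1, 351.6, 41.6]
tool_rot: [[0.995, -0.104, 0.001], [-0.104, -0.995, 0.0], [0.001, -0.001, -1.0]]
wrist_force: [0.4, -0.5, 0.2]
opening: 85.1
pos [588.1 351.6  41.6] yaw -5.98 t 22.1 open 85.1 F [ 0.4 -0.5  0.2] tool delta [ 0.9 -0.   0.6]
```

View pics/c14.png

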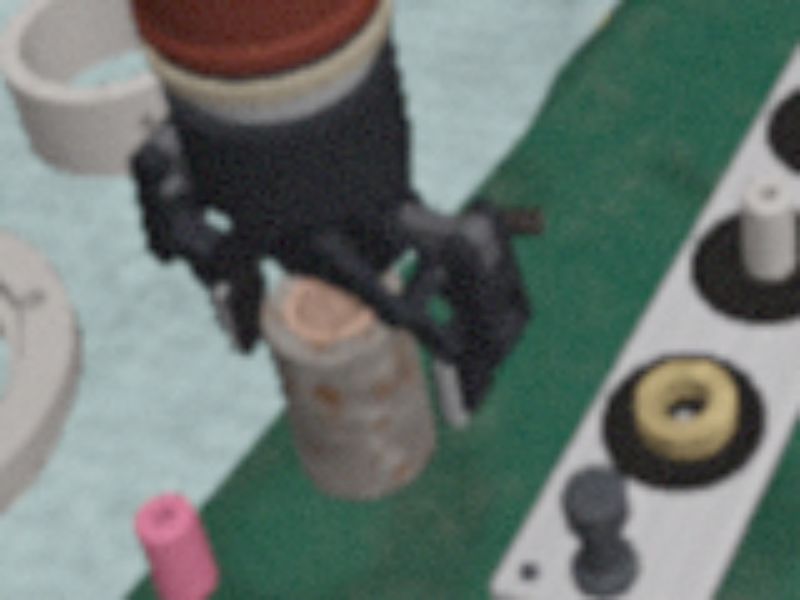

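The jaws straddle the bush. I'll close and lift.

```bash
python3 -m pendant '[0,0,0,0,75, 0,0,0,0,65, 0,0,0,0,55, 0,0,0,0,45, 0,0,0,0,35, 0,0,0,0,35, 0,0,0,0,35, 0,0,0,0,35]'
python3 -m pendant '[0,0,-3,0,35, 0,0,-10,0,35, 0,0,-20,0,35, 0,0,-30,0,35, 0,0,-40,0,35, 0,0,0,0,35, 0,0,0,0,35, 0,0,0,0,35]'
python3 - <<'E'
from h import *
go(454.5,149.8,150)
for n in("side",):cv2.imwrite(f"pics/{n}15.png",env.get_image(n))
s=cv2.imread("pics/side15.png")[200:350,100:300]
cv2.imwrite("pics/c15.png",cv2.resize(s,(800,600)))
E
```

```text
clock: 23.15
eef_pos: [589.3, 351.5, 42.1]
tool_rot: [[0.995, -0.104, 0.003], [-0.104, -0.995, 0.001], [0.003, -0.001, -1.0]]
wrist_force: [5.3, 0.0, 4.3]
opening: 50.7
clock: 24.15
eef_pos: [585.9, 350.7, 140.9]
tool_rot: [[0.995, -0.104, -0.004], [-0.104, -0.995, -0.002], [-0.004, 0.002, -1.0]]
wrist_force: [-0.3, -0.3, -7.7]
opening: 50.6
pos [585.9 350.7 140.9] yaw -5.98 t 24.15 open 50.6 F [-0.3 -0.3 -7.7] tool delta [-109.9  213.5   -8.1]
```

View pics/c15.png

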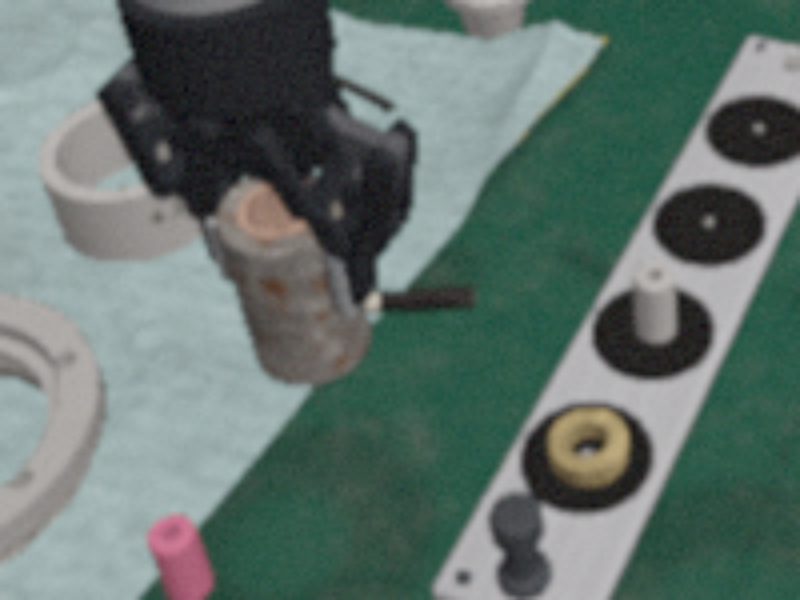

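The bush is held, with its bottom at about 99 mm. I'll move it to pad c.

```bash
python3 -m pendant '[-22,43,0,0,35, -22,43,0,0,35, -22,43,0,0,35, -22,43,0,0,35, -22,41.5,0,0,35, 0,0,20,0,35, 0,0,0,0,35, 0,0,0,0,35]'
python3 - <<'E'
from h import *
go(454.5,149.8,56)
E
```

```text
clock: 25.2
eef_pos: [456.2, 150.7, 123.9]
tool_rot: [[0.995, -0.104, -0.0], [-0.104, -0.995, 0.0], [-0.0, -0.0, -1.0]]
wrist_force: [-0.2, 0.1, -8.2]
opening: 50.6
pos [456.2 150.7 123.9] yaw -5.96 t 25.2 open 50.6 F [-0.2  0.1 -8.2] tool delta [-1.6  1.1 67.9]
```

```bash
python3 -m pendant '[-1.5,1,20,0,35, 0,0,20,0,35, 0,0,12,0,35, 0,0,7,0,35, 0,0,4,0,35, 0,0,2,0,35, 0,0,0,0,35, 0,0,0,0,35]'
python3 - <<'E'
from h import *
go(454.5,149.8,56)
for n in("side",):cv2.imwrite(f"pics/{n}16.png",env.get_image(n))
s=cv2.imread("pics/side16.png")[180:300,190:350]
cv2.imwrite("pics/c16.png",cv2.resize(s,(800,600)))
E
```

```text
clock: 26.2
eef_pos: [454.7, 149.7, 59.2]
tool_rot: [[0.995, -0.104, 0.001], [-0.104, -0.995, 0.0], [0.001, -0.0, -1.0]]
wrist_force: [0.2, 0.5, -7.5]
opening: 50.9
pos [454.7 149.7  59.2] yaw -5.98 t 26.2 open 50.9 F [ 0.2  0.5 -7.5] tool delta [-0.2 -0.1  3.2]
```

View pics/c16.png

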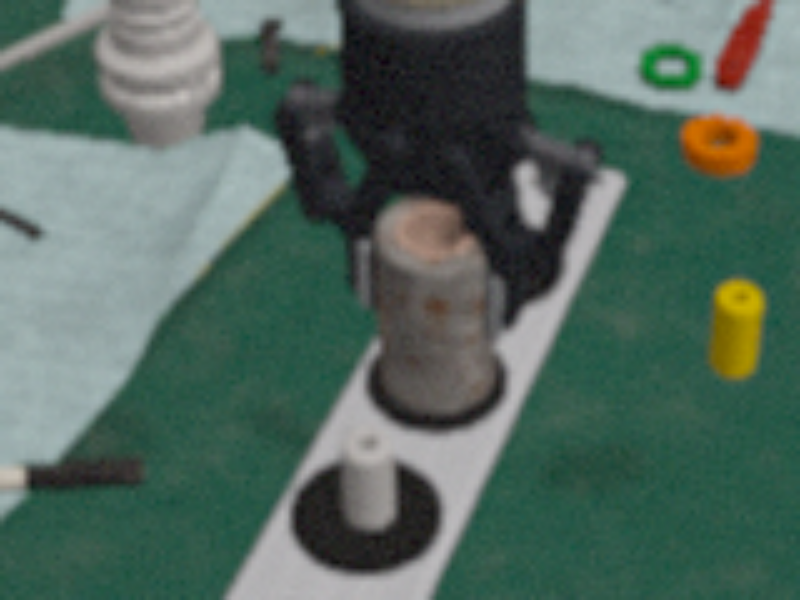

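The bush is centred over pad c. I'll lower and release it, then retreat upward.

```bash
python3 -m pendant '[0,0,2,0,35, 0,0,1.5,0,35, 0,0,0.5,0,35, 0,0,0,0,35, 0,0,0,0,35, 0,0,0,0,55, 0,0,0,0,70, 0,0,0,0,85]'
python3 -m pendant '[0,0,0,0,85, 0,0,0,0,85, 0,0,-20,0,85, 0,0,-40,0,85, 0,0,-50,0,85, 0,0,-40,0,85, 0,0,0,0,85, 0,0,0,0,85]'
python3 - <<'E'
from h import *
go(643.4,-9,205)
E
```

```text
clock: 27.25
eef_pos: [455.0, 149.7, 55.2]
tool_rot: [[0.995, -0.104, 0.001], [-0.104, -0.995, 0.0], [0.001, -0.0, -1.0]]
wrist_force: [0.1, -0.5, 0.0]
opening: 84.5
clock: 28.25
eef_pos: [454.0, 149.6, 204.2]
tool_rot: [[0.995, -0.104, -0.001], [-0.104, -0.995, -0.0], [-0.001, 0.0, -1.0]]
wrist_force: [-0.3, 0.1, -0.8]
opening: 85.3
pos [454.  149.6 204.2] yaw -5.98 t 28.25 open 85.3 F [-0.3  0.1 -0.8] tool delta [204.9 138.   -0.9]
```

```bash
python3 -m pendant '[41,27.5,0,0,85, 41,27.5,0,0,85, 41,27.5,0,0,85, 41,27.5,0,0,85, 41,28,0,0,85, 0,0,20,0,85, 0,0,10,0,85, 0,0,0,0,85]'
python3 - <<'E'
from h import *
go(643.4,-9,92)
for n in("side","top"):cv2.imwrite(f"pics/{n}17.png",env.get_image(n))
s=cv2.imread("pics/side17.png")[120:330,140:350];t=cv2.imread("pics/top17.png")[100:270,150:380]
cv2.imwrite("pics/c17.png",np.hstack([cv2.resize(s,(420,420)),cv2.resize(t,(380,281))if 0 else cv2.copyMakeBorder(cv2.resize(t,(380,281)),0,139,0,0,0)]))
E
```

```text
clock: 29.25
eef_pos: [641.7, -7.8, 172.2]
tool_rot: [[0.995, -0.103, -0.005], [-0.103, -0.995, 0.001], [-0.005, -0.0, -1.0]]
wrist_force: [-0.3, -0.2, 0.1]
opening: 84.9
pos [641.7  -7.8 172.2] yaw -5.92 t 29.25 open 84.9 F [-0.3 -0.2  0.1] tool delta [ 2.2  1.1 80.1]
```

View pics/c17.png

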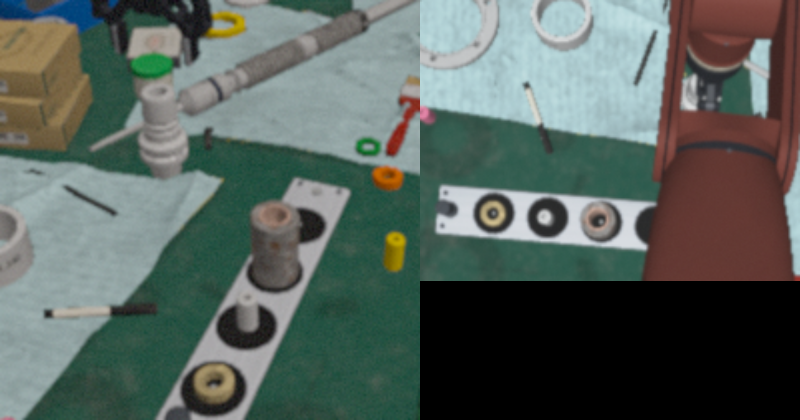

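The bush stands on pad c. Next I'll descend on the holder neck.

```bash
python3 -m pendant '[2,1,15,0,85, 0,0,15,0,85, 0,0,5,0,85, 0,0,0,0,85, 0,0,0,0,85, 0,0,0,0,85, 0,0,0,0,85, 0,0,0,0,85]'
python3 - <<'E'
from h import *
go(643.4,-9,92)
for n in("side",):cv2.imwrite(f"pics/{n}18.png",env.get_image(n))
s=cv2.imread("pics/side18.png")[110:230,150:310]
cv2.imwrite("pics/c18.png",cv2.resize(s,(800,600)))
E
```

```text
clock: 30.35
eef_pos: [645.9, -10.2, 140.0]
tool_rot: [[0.995, -0.104, 0.0], [-0.104, -0.995, -0.0], [0.0, 0.0, -1.0]]
wrist_force: [-0.5, 0.0, -0.5]
opening: 84.8
pos [645.9 -10.2 140. ] yaw -5.98 t 30.35 open 84.8 F [-0.5  0.  -0.5] tool delta [-2.6 -0.9 48. ]
```

View pics/c18.png

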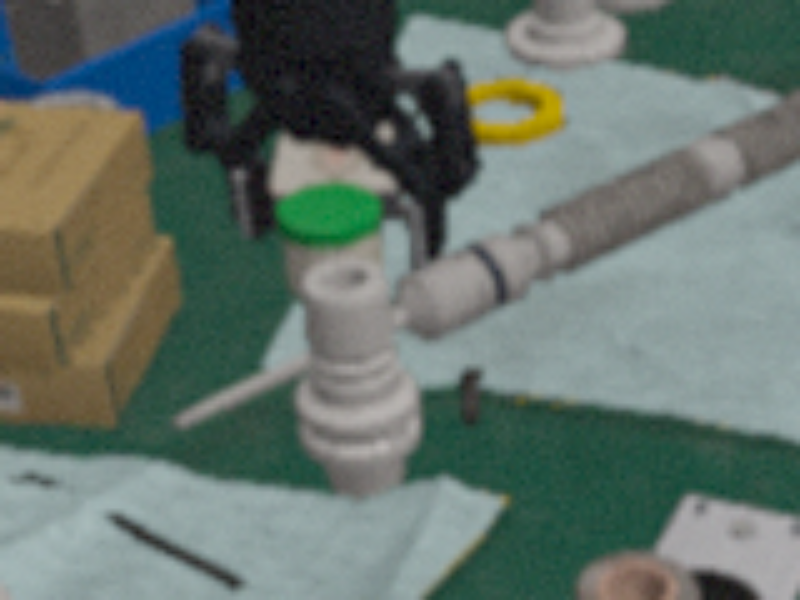

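```bash
python3 -m pendant '[-2.5,-1,15,0,85, 0,0,12,0,85, 0,0,10,0,85, 0,0,6,0,85, 0,0,4,0,85, 0,0,0,0,85, 0,0,0,0,85, 0,0,0,0,85]'
python3 - <<'E'
from h import *
go(643.4,-9,92)
for n in("side",):cv2.imwrite(f"pics/{n}19.png",env.get_image(n))
s=cv2.imread("pics/side19.png")[110:230,150:310]
cv2.imwrite("pics/c19.png",cv2.resize(s,(800,600)))
E
```

```text
clock: 31.4
eef_pos: [643.7, -8.9, 93.3]
tool_rot: [[0.995, -0.104, 0.001], [-0.104, -0.995, -0.0], [0.001, 0.0, -1.0]]
wrist_force: [-0.1, -0.8, -0.3]
opening: 84.5
pos [643.7  -8.9  93.3] yaw -5.98 t 31.4 open 84.5 F [-0.1 -0.8 -0.3] tool delta [-0.3  0.1  1.3]
```

View pics/c19.png

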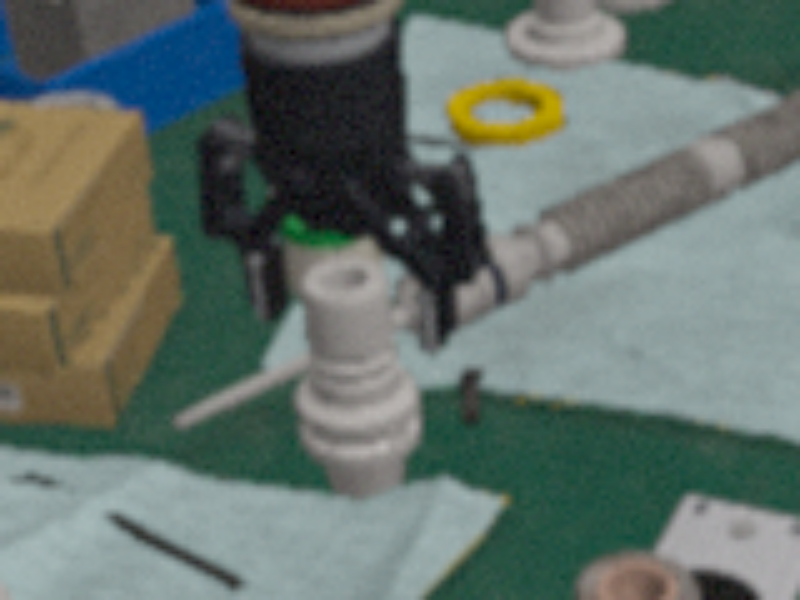

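The jaws straddle the neck, with the tip midpoint at (350,330) and the neck at (352,330) in the crop. I'll close and lift.

```bash
python3 -m pendant '[0,0,0,0,70, 0,0,0,0,60, 0,0,0,0,50, 0,0,0,0,40, 0,0,0,0,30, 0,0,0,0,30, 0,0,0,0,30, 0,0,0,0,30]'
python3 -m pendant '[0,0,-3,0,30, 0,0,-10,0,30, 0,0,-20,0,30, 0,0,-30,0,30, 0,0,-30,0,30, 0,0,0,0,30, 0,0,0,0,30, 0,0,0,0,30]'
python3 - <<'E'
from h import *
go(445.9,65.3,187)
for n in("side",):cv2.imwrite(f"pics/{n}20.png",env.get_image(n))
s=cv2.imread("pics/side20.png")[80:230,150:350]
cv2.imwrite("pics/c20.png",cv2.resize(s,(800,600)))
E
```

```text
clock: 32.45
eef_pos: [644.2, -9.0, 93.5]
tool_rot: [[0.995, -0.104, 0.002], [-0.104, -0.995, -0.0], [0.002, 0.0, -1.0]]
wrist_force: [4.0, -1.0, 4.3]
opening: 43.5
clock: 33.45
eef_pos: [642.0, -8.7, 183.5]
tool_rot: [[0.995, -0.104, -0.004], [-0.104, -0.995, 0.001], [-0.004, -0.0, -1.0]]
wrist_force: [-0.1, 0.1, -8.7]
opening: 43.3
pos [642.   -8.7 183.5] yaw -5.98 t 33.45 open 43.3 F [-0.1  0.1 -8.7] tool delta [-202.7  -53.2   -2.7]
```

View pics/c20.png

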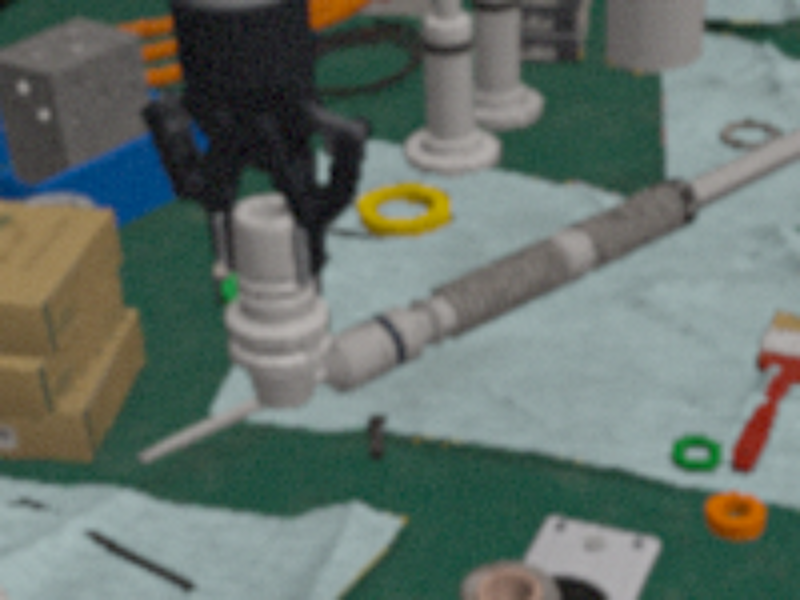

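The holder is held upright, with its bottom at about 90 mm. I'll move it to pad d.

```bash
python3 -m pendant '[-40,-10,0,0,30, -40,-10,0,0,30, -40,-11,0,0,30, -40,-11,0,0,30, -42,-11,0,0,30, 0,0,0,0,30, 0,0,20,0,30, 0,0,0,0,30]'
python3 - <<'E'
from h import *
go(445.9,65.3,107.5)
E
```

```text
clock: 34.5
eef_pos: [446.7, 64.8, 164.1]
tool_rot: [[0.995, -0.104, -0.004], [-0.104, -0.995, 0.0], [-0.004, 0.0, -1.0]]
wrist_force: [-0.8, -0.3, -9.3]
opening: 43.6
pos [446.7  64.8 164.1] yaw -5.98 t 34.5 open 43.6 F [-0.8 -0.3 -9.3] tool delta [-0.6 -0.5 56.6]
```

```bash
python3 -m pendant '[0,-0.5,20,0,30, 0,0,15,0,30, 0,0,10,0,30, 0,0,5,0,30, 0,0,3,0,30, 0,0,0,0,30, 0,0,0,0,30, 0,0,0,0,30]'
python3 - <<'E'
from h import *
go(445.9,65.3,107)
for n in("side",):cv2.imwrite(f"pics/{n}21.png",env.get_image(n))
s=cv2.imread("pics/side21.png")[150:270,210:370]
cv2.imwrite("pics/c21.png",cv2.resize(s,(800,600)))
E
```

```text
clock: 35.5
eef_pos: [448.4, 65.4, 113.2]
tool_rot: [[0.995, -0.104, 0.001], [-0.104, -0.995, -0.0], [0.001, -0.0, -1.0]]
wrist_force: [-1.1, -0.1, -9.0]
opening: 43.3
pos [448.4  65.4 113.2] yaw -5.98 t 35.5 open 43.3 F [-1.1 -0.1 -9. ] tool delta [-2.4  0.3  6.2]
```

View pics/c21.png

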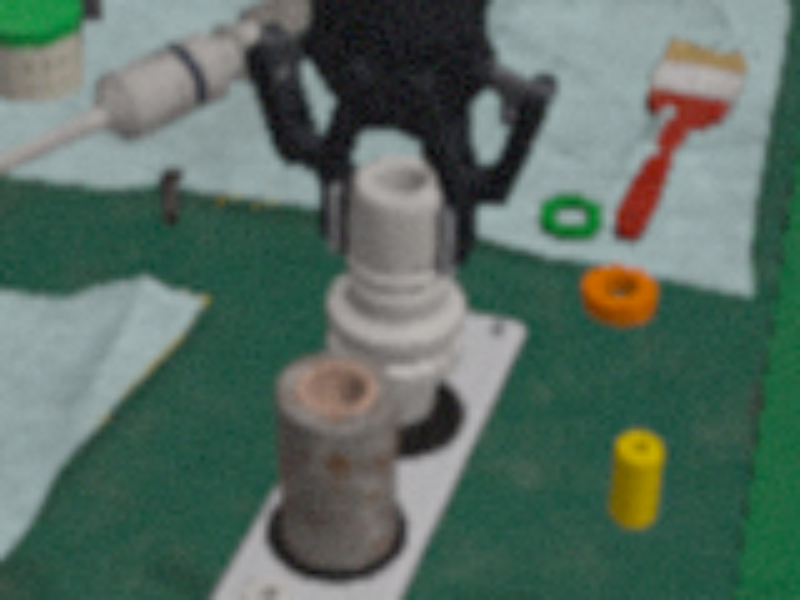

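The holder's foot centre is at about crop x 395 and the pad's at 396. I'll lower it the last 6.5 mm in small steps and release.

```bash
python3 -m pendant '[-2.5,0,2,0,30, 0,0,2,0,30, 0,0,1,0,30, 0,0,1,0,30, 0,0,0.5,0,30, 0,0,0,0,30, 0,0,0,0,30, 0,0,0,0,30]'
```

```text
clock: 36.55
eef_pos: [445.7, 65.7, 106.7]
tool_rot: [[0.995, -0.104, 0.0], [-0.104, -0.995, 0.0], [0.0, -0.0, -1.0]]
wrist_force: [-2.9, 0.6, -0.3]
opening: 43.3
```

```bash
python3 -m pendant '[0,0,0,0,50, 0,0,0,0,60, 0,0,0,0,70, 0,0,0,0,85, 0,0,0,0,85, 0,0,0,0,85, 0,0,0,0,85, 0,0,-10,0,85]'
python3 -m pendant '[0,0,-40,0,85, 0,0,-50,0,85, 0,0,-30,0,85, 0,40,0,0,85, 0,60,0,0,85, 0,60,0,0,85, 0,60,0,0,85, 0,60,0,0,85]'
python3 -m pendant '[0,50,0,0,85, 0,50,0,0,85, 0,50,0,0,85, 0,0,0,0,85, 0,0,0,0,85, 0,0,0,0,85, 0,0,0,0,85, 0,0,0,0,85]'
python3 - <<'E'
from h import *
for n in("side","top"):cv2.imwrite(f"pics/{n}22.png",env.get_image(n))
s=cv2.imread("pics/side22.png")[150:360,190:350];t=cv2.imread("pics/top22.png")[190:265,150:340]
cv2.imwrite("pics/c22s.png",cv2.resize(s,(457,600)));cv2.imwrite("pics/c22t.png",cv2.resize(t,(800,316)))
E
```

```text
clock: 37.55
eef_pos: [444.8, 65.6, 115.9]
tool_rot: [[0.995, -0.104, -0.002], [-0.104, -0.995, 0.0], [-0.002, 0.0, -1.0]]
wrist_force: [-0.1, 0.3, -0.6]
opening: 85.0
clock: 38.55
eef_pos: [416.1, -214.9, 237.4]
tool_rot: [[0.995, -0.104, 0.002], [-0.104, -0.995, -0.001], [0.002, 0.001, -1.0]]
wrist_force: [1.4, 0.3, -0.2]
opening: 85.2
clock: 39.55
eef_pos: [401.1, -361.4, 236.5]
tool_rot: [[0.995, -0.103, 0.0], [-0.103, -0.995, -0.0], [0.0, 0.0, -1.0]]
wrist_force: [0.5, -0.2, 1.1]
opening: 84.9
```

View pics/c22s.png

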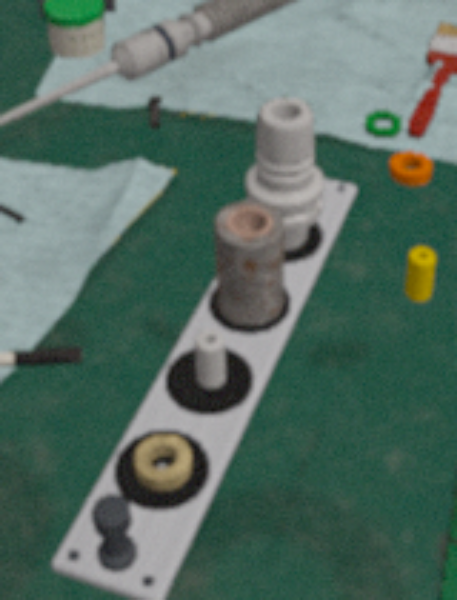

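View pics/c22t.png

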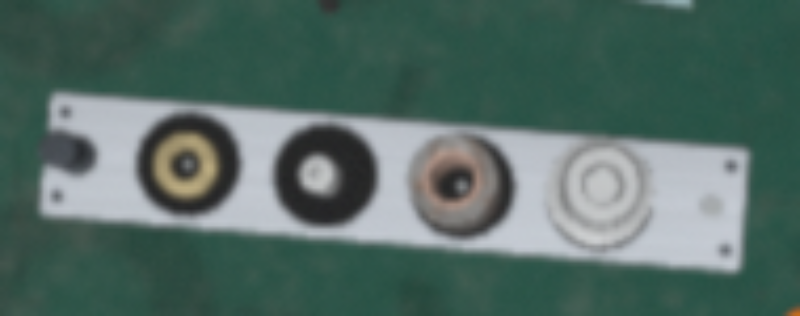

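All four parts stand on their pads. Here is a numeric check from the top-face centres in both views.

```bash
python3 - <<'E'
from h import *
P={"ring":(471.8,318.7),"dowel":(463,233.9),"bush":(454.5,149.8),"holder":(445.9,65.3)}
T={"ring":((187,164),25,(163,452)),"dowel":((318,172),55,(210,342)),"bush":((452,181),98,(251,222)),"holder":((602,185),141,(287,113))}
for k,(t,z,s) in T.items():
    a=onz("top",(150+t[0]/4.21-.4,190+t[1]/4.21-.4),z)[:2];b=onz("side",(190+s[0]/2.857-.3,150+s[1]/2.857-.3),z)[:2]
    print(k,a.round(1),b.round(1),((a+b)/2-P[k]).round(1))
go(0,0,0)
E
```

```text
ring [470.3 316.2] [472.  313.6] [-0.6 -3.8]
dowel [461.5 232.5] [460.7 235.9] [-1.9  0.3]
bush [451.5 150.5] [452.3 151.1] [-2.6  1. ]
holder [444.6  65.7] [444.9  68. ] [-1.1  1.5]
pos [ 401.  -361.7  236.5] yaw -5.94 t 39.65 open 85.1 F [-0.3 -0.   0.2] tool delta [-436.3 -318.3  236.3]
```

```bash
python3 -c "
from cell import env
print(env.finish_job())"
```

```text
the job is handed in; nothing more can be done
None
```

I placed all four parts in order from the peg and handed the job in at about 39.7 s. The spacer ring is on pad a, next to the peg, then the dowel pin on b, the rusty bush on c and the tool holder on d. Each part was gripped once, set down and released, and the arm then backed off with its wrist force near zero.

- **Position:** The last pictures from both cameras show every part upright on its own pad. The offsets from pad centre were about 4 mm for the ring, 2 mm for the dowel, 3 mm for the bush and 2 mm for the holder, against the 12 mm allowed.
- **Disagreements:** The two cameras differed by about 1 to 3.5 mm at most. The gripper read 1 to 3 mm less than each part's stated width, most likely a bias in its reading. Neither affected the placing.
- **Failed checks:** None. Handing in gave no verdict, so the result itself is unconfirmed.

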